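Restock a vial in a push-to-open drawer

TASK

Put the single glass vial that was left standing on the blue drape back into stock: press the flush drawer front of the white desktop organiser inward and let go so that the drawer springs out, and stand the vial upright in its empty front compartment, beside the two vials already kept there. Then push the drawer home, gently so that the vial stays standing, until it catches and stays shut by itself. Leave the plastic ampoule and the cup of tubes on the drape where they stand.

Things in the scene. Friction and masses are not known exactly. Their poses are not given: they have to be found in the camera images.
- vial: The vial to put away: small glass injection vial, 18 mm diameter, 36 mm tall, about 16 g, standing alone on the drape (not the similar ones in the white rack at the right or in the drawer). Origin at the centre of its underside, z up along it. Its body is straight up to 33 mm; grip it across the diameter.
- drawer (a joint): How far the drawer is out, m: 0 shut and caught (front flush, rests within 2 mm), 0.095 out, -0.007 pressed in to its stop. A spring pushes it out (7 N shut, 4 N out) against a damper (4 N at 0.1 m/s; out in about 1 s). Push-push latch: from shut, press 5 to 7 mm in and let go: it comes out. From open, push to 5 to 7 mm past flush and let go: it catches at 0. Takes under 15 N at 0.05 m/s or less.
- drawer_front (a point): Where to press: on the outer face of the drawer front, on its middle line, 45 mm above the desk; moves with the drawer. x points into the organiser (the way to push, level), y along the front to the left as one faces it, z up. The front is a plain grey panel without handle, 150 mm wide, from 12 to 66 mm above the desk.
- bay (a point): Centre of the floor of the drawer's empty front compartment, 17 mm above the desk, 30 mm behind the front's face; moves with the drawer, axes as drawer_front. Inside 40 mm in x, 82 mm in y. -x wall is the drawer front, 49 mm above this floor; other walls 18 to 25 mm. Two fixed vials stand 59 mm and more to +y. With the drawer out, it lies 47 mm in front of the top board's edge.
- top_edge (a point): Middle of the lower front edge of the organiser's top board, 100 mm above the desk; axes as drawer_front. The board is 10 mm thick, 178 mm wide and overhangs the shut drawer's face by 18 mm, so a tool pointing straight down cannot press the shut drawer: lean it 30 to 45 degrees, tips toward the organiser.
- organiser: White desktop organiser, fixed, 172 mm wide, 180 mm deep without the overhang, 110 mm high: grey push-to-open drawer below, an open slot with pouches above it, then the top board with a roll of tape and a pen. Origin at the centre of its underside; x from its front to its back, z up. Stands at the left, its front turned to the middle of the desk.
- ampoule: Bystander on the drape: soft plastic ampoule, 18 mm wide, 61 mm tall, standing. Origin at the centre of its underside.
- cup: Bystander on the drape: clear cup with three capped tubes, 49 mm diameter, 66 mm tall. Origin at the centre of its underside.

How it is judged:
On the way, in this order (a step that is already met when the one before it is completed fails the run):
1. the drawer has sprung out (more than 80 mm) with the vial still outside it (value of joint drawer above 0.08 m and not (x of vial in the frame of bay between -0.014 and 0.014 m and y of vial in the frame of bay between -0.034 and 0.034 m and z of vial in the frame of bay between -0.004 and 0.004 m and angle between vial's own z axis and vertical below 0.15 rad)), for 0.2 s.
2. the vial stands upright in the empty front compartment of the open drawer, released (x of vial in the frame of bay between -0.014 and 0.014 m and y of vial in the frame of bay between -0.034 and 0.034 m and z of vial in the frame of bay between -0.004 and 0.004 m and angle between vial's own z axis and vertical below 0.15 rad and linear speed of vial below 0.02 m/s and contact force between the fingers and vial below 0.1 N and value of joint drawer above 0.06 m), for 0.2 s.
At the end, for the whole second after the job is handed in: The drawer is shut and held by its latch (within 3 mm of flush, at rest) and the vial stands in its front compartment where it was empty: foot on the floor within 4 mm, its axis within the compartment (14 mm in x, 34 mm in y of its centre), leaning less than 0.15 rad, at rest and released (x of vial in the frame of bay between -0.014 and 0.014 m and y of vial in the frame of bay between -0.034 and 0.034 m and z of vial in the frame of bay between -0.004 and 0.004 m and angle between vial's own z axis and vertical below 0.15 rad and linear speed of vial below 0.02 m/s and contact force between the fingers and vial below 0.1 N and value of joint drawer between -0.003 and 0.003 m and velocity of joint drawer between -0.01 and 0.01 m/s); the robot touches nothing.
It fails at once if the ampoule is moved by more than 25 mm or tipped over (distance of ampoule from where it was at the start of the episode above 0.025 m or angle between ampoule's own z axis and vertical above 0.6 rad).
It fails at once if the cup is moved by more than 25 mm or tipped over (distance of cup from where it was at the start of the episode above 0.025 m or angle between cup's own z axis and vertical above 0.6 rad).
It also fails if it takes over 70 s, if anything falls off the work surface, if the arm or the gripper's body presses on something with over 40 N, if the wrist force passes 120 N, or if a joint passes its speed limit or range.

ROBOT

A 6-joint arm with a two-finger parallel gripper is mounted at the origin on the work surface; the furniture and walls round the work are solid. World frame = base frame: x ahead of the robot, y to its left, z up, the work surface at z = 0. Lengths are in m, angles in rad, forces in N, time in s.
With the tool pointing down it reaches from about 0.375 to 0.975 m from the base axis. Payload 3.8 kg.
Tool frame: the origin (TCP) lies midway between the tips of the shut fingers; the grasp point (between the pads) lies 19 mm behind it; z points along the fingers, y is the direction in which the jaws open and shut (so a half turn about z gives the same grasp; the last joint's range is limited). The gripper opens to 85 mm and grips with 20 to 120 N. Pads are 22 mm wide; open, the fingers measure 114 mm over their backs; the gripper's body (76 mm by 85 mm) begins 54 mm behind the grasp point. The pads swing forward as they close: fully open they stand 13 mm farther back than shut.
Start: joints at [-1.277, 0.264, 1.604, -0, 1.274, -0.037], TCP at [0.219, -0.638, 0.231] pointing down, gripper open.
Joint ranges: [-2.63, 2.63], [-0.94, 2.18], [0.31, 2.57], [-1.31, 4.45], [0, 2.66], [-2.55, 2.55]. Speed limits (rad/s): [2.57, 2.57, 3.14, 3.14, 3.14, 3.14].

INTERFACE

Orientations are given as a rotation vector (axis times angle).
In Python, from workcell import read_state, read_camera, camera_info, finish_job gives the robot as it stands. The module is installed in compiled form; this text tells all that it offers.
- The arm moves only by the tool play_rows, never from a script. Its argument "motion" is a list of rows, each a list of 5 numbers: the shift along the tool's x, y, z in units of 1000 mm (1.0 is 1000 mm), then the turn about the tool's z in units of 2 pi rad (1.0 is 2 pi rad), then the finger opening in mm, from 0 to 85.4. A call has 1 to 5 rows; each row shifts and turns the commanded pose from where the row before left it, along the tool's axes as they then stand; what a row does not reach is not made up. A row lasts 1/8 s, in which the tool goes at most 62.5 mm and 10.7 degrees, less where a joint would pass 70% of its speed; a pose out of reach is approached as far as the arm can. A call with a number of a shift or a turn outside -1 to 1 is refused whole. A call with a gripper value outside its range is refused whole. The fingers move at their own pace and stop on an object; "squeeze" is the grip in N (left out, the last holds). Time passes only in rows, so rows that do not move let the fingers close. It gives the time, the measured TCP pose, the force and the opening at its end, in the units of the state.
- read_state(): the state, without advancing time (a new reading comes with each control period).
- read_camera(name): name is "side" or "top" or "wrist"; returns the picture (400x640x3 uint8, red, green, blue); there is no depth.
- camera_info(name): a dict with "intrinsics" (3x3 intrinsics, pixels), "dist_coeffs" ([k1, k2, p1, p2, k3] as OpenCV has them; the pictures are not rectified), "pose" (4x4, takes a point from camera to world coordinates). Camera axes: x right, y down, z forward; pixel columns grow to the right and rows downward; lengths in m; the calibration is good to about 2 mm. A picture is of the moment at which its call begins: read the wrist's pose just before it. camera_info takes no time and is no camera call; for the wrist camera it gives the pose at the moment of the call.
- finish_job(): hands the job in, once; it reports no verdict.
The state is a dict: "time": time; "q": joint angles; "joint_vel": joint speeds; "joint_torque": joint torques, N m; "tool_pos": TCP position; "tcp_rot": TCP orientation; "wrist_force": force on the tool from outside, world axes, zero at the start; "torque": the same for the moment, N m; "width": opening from 0.0 (shut) to 1.0 (fully open).
Only numpy, scipy, OpenCV 4.12 (cv2) and the standard library are available. Lean on these libraries where they do the work, as an engineer would, in place of code of your own. Each camera call takes 0.05 s, during which the arm holds its last target. There are 200 camera calls.

## Working session

There is one attempt and no reset: what is moved stays moved. The work goes in short steps, Python scripts to look and compute and a tool call to move; the robot and the scene stay as the last step left them, time stands still between calls to the robot, and variables do not carry over. Pictures are saved under pics/ and viewed, about 8 in all and at most 12, crops included, and the job is handed in when it is done.

Besides the shell and the picture viewer there is one more tool, called after "Call:" by a JSON object that holds its "fn" and its "kwargs". play_rows: Moves the arm, as the interface text tells. Shifts and turns lie within -1 to 1; 1 stands for 1000 mm of shift or 2 pi rad of turn. Its arguments: {"type":"object","properties":{"motion":{"type":"array","items":{"type":"array","items":{"type":"number"}}},"squeeze":{"type":"number"}},"required":["motion"]}

```bash
mkdir -p pics
cat > h.py <<'E'
import numpy as np, cv2
from workcell import *
def K(n):
    c=camera_info(n); return np.array(c["intrinsics"],float),np.array(c["dist_coeffs"],float),np.array(c["pose"],float)
def ray(n,uv,c=None):
    k,d,T=c or K(n); p=cv2.undistortPoints(np.array(uv,float).reshape(-1,1,2),k,d).reshape(-1,2)
    D=np.c_[p,np.ones(len(p))]@T[:3,:3].T; return T[:3,3],D
def plane(n,uv,z,c=None):
    o,D=ray(n,uv,c); return o+D*((z-o[2])/D[:,2])[:,None]
def proj(n,P,c=None):
    k,d,T=c or K(n); R=T[:3,:3].T; r,_=cv2.Rodrigues(R)
    return cv2.projectPoints(np.array(P,float).reshape(-1,1,3),r,-R@T[:3,3],k,d)[0].reshape(-1,2)
def snap(n,f=None):
    im=cv2.cvtColor(read_camera(n),cv2.COLOR_RGB2BGR)
    if f: cv2.imwrite("pics/"+f,im)
    return im
E
python3 - <<'E'
from h import *
np.set_printoptions(precision=4,suppress=True)
print(read_state())
a=snap("top","top0.png"); b=snap("side","side0.png"); snap("wrist","wrist0.png")
for n in("top","side","wrist"): print(n,*K(n))
E
```

```text
{'time': 0.0, 'q': array([-1.2769,  0.2648,  1.6054,  0.    ,  1.2737, -0.0369]), 'joint_vel': array([ 0.001 , -0.0013,  0.0013,  0.0016,  0.0001,  0.0004]), 'joint_torque': array([ -0.001 , -51.5116, -36.7315,  -0.0003,   0.0128,   0.    ]), 'tool_pos': array([ 0.219 , -0.6377,  0.23  ]), 'tcp_rot': array([-3.0965, -0.5169,  0.0004]), 'wrist_force': array([-0.2624, -0.4866, -0.0438]), 'torque': array([-0.0233,  0.0055,  0.051 ]), 'width': 1.0047049383161757}
top [[445.1272   0.     323.7182]
 [  0.     445.1272 200.7684]
 [  0.       0.       1.    ]] [-0.0049  0.      0.      0.      0.    ] [[ 0.0243 -0.979   0.2022  0.1514]
 [-0.9997 -0.0248  0.0002  0.09  ]
 [ 0.0048 -0.2022 -0.9793  1.4412]
 [ 0.      0.      0.      1.    ]]
side [[500.3403   0.     308.8413]
 [  0.     500.3403 201.3505]
 [  0.       0.       1.    ]] [-0.036  0.     0.     0.     0.   ] [[ 0.9973 -0.0279  0.0674  0.3386]
 [-0.0729 -0.3631  0.9289 -1.2373]
 [-0.0014 -0.9314 -0.3641  0.6367]
 [ 0.      0.      0.      1.    ]]
wrist [[310.9972   0.     318.3656]
 [  0.     310.9972 200.4658]
 [  0.       0.       1.    ]] [-0.0187  0.      0.      0.      0.    ] [[ 0.3242 -0.914  -0.244   0.2814]
 [-0.946  -0.3135 -0.0823 -0.6165]
 [-0.0013  0.2575 -0.9663  0.3719]
 [ 0.      0.      0.      1.    ]]
```

View pics/top0.png

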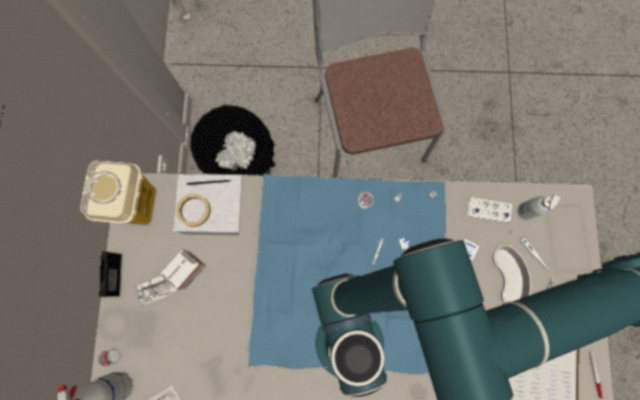

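View pics/side0.png

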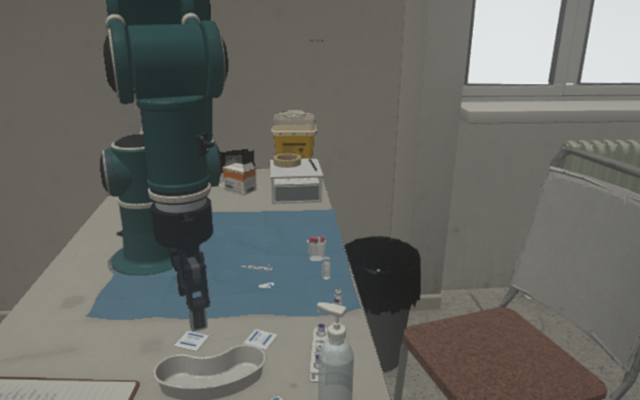

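The top view shows the organiser at columns 175–240, rows 175–235, with its front facing right (world −y). The cup is at (366,200), the ampoule at (397,198) and the vial at (433,195). The side view confirms this order, with the vial nearest at (337,297).

Run:
```python
from h import *
np.set_printoptions(precision=3,suppress=True)
for n,uv in(("cup",(366,200)),("amp",(397,198)),("vial",(433,195))): print(n,plane("top",[uv],.035))
print("org top corners",plane("top",[(240,178),(240,234),(175,178),(175,234)],.11))
a=cv2.imread("pics/top0.png");b=cv2.imread("pics/side0.png")
A=cv2.resize(a[165:245,165:265],None,fx=5,fy=5,interpolation=cv2.INTER_CUBIC)
A2=cv2.resize(a[170:220,340:450],None,fx=5,fy=5,interpolation=cv2.INTER_CUBIC)[:, :300*2]
B=cv2.resize(b[145:215,255:345],None,fx=5,fy=5,interpolation=cv2.INTER_CUBIC)
C=cv2.resize(b[225:320,290:350],None,fx=4,fy=4,interpolation=cv2.INTER_CUBIC)
o=np.zeros((800,1100,3),np.uint8)
o[:400,:500]=A;o[400:400+250,:550]=A2[:,:550];o[:350,520:970]=B;o[360:740,600:840]=C
cv2.imwrite("pics/c1.png",cv2.resize(o,(800,582)))
```

```text
cup [[ 0.448 -0.046  0.035]]
amp [[ 0.457 -0.146  0.035]]
vial [[ 0.47  -0.263  0.035]]
org top corners [[0.491 0.35  0.11 ]
 [0.318 0.339 0.11 ]
 [0.486 0.55  0.11 ]
 [0.313 0.534 0.11 ]]
```

View pics/c1.png

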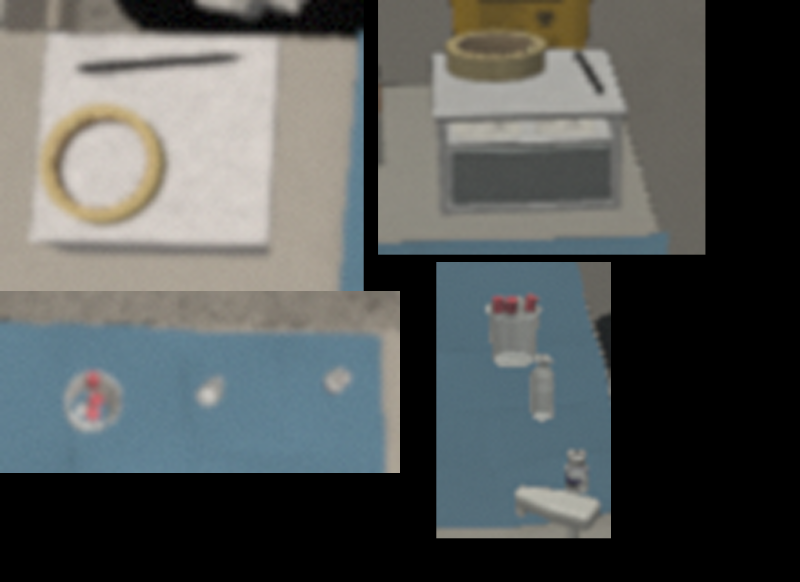

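View pics/wrist0.png

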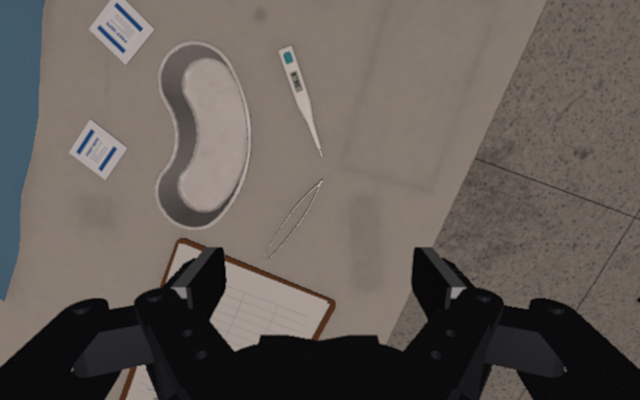

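The crops show the organiser's board edge and the grey drawer panel below it, facing −y. The pen is at the far side and the tape at the near left. The wrist view shows the open fingers and wide knuckles. Moves can't command a lean directly, so I'll test whether the tool tilts at the edge of its reach. I'll try the inner limit at azimuth −90°, where a tilt would point the tips toward +y.

Call:
{"fn": "play_rows", "kwargs": {"motion": [[-0.02, -0.053, 0, 0, 0], [-0.02, -0.053, 0, 0, 0], [-0.02, -0.053, 0, 0, 0], [-0.02, -0.053, 0, 0, 0], [-0.02, -0.053, 0, 0, 0]], "squeeze": 20}}

```text
time: 0.78
tool_pos: [0.0376, -0.4185, 0.2309]
tcp_rot: [-3.098, -0.518, 0.0]
wrist_force: [-1.1, 0.3, -0.1]
width: 0.004
```

Call:
{"fn": "play_rows", "kwargs": {"motion": [[-0.02, -0.053, 0, 0, 0], [0.01, -0.03, 0, 0, 0], [0.01, -0.03, 0, 0, 0], [0.01, -0.03, 0, 0, 0]]}}

```text
time: 1.27
tool_pos: [0.0015, -0.2804, 0.231]
tcp_rot: [-3.099, -0.517, -0.0]
wrist_force: [-1.0, 0.3, 0.3]
width: -0.001
```

Call:
{"fn": "play_rows", "kwargs": {"motion": [[0.01, -0.03, 0, 0, 0], [0.01, -0.03, 0, 0, 0], [0.01, -0.03, 0, 0, 0]]}}

```text
time: 1.65
tool_pos: [0.0008, -0.1857, 0.2309]
tcp_rot: [-3.098, -0.518, 0.0]
wrist_force: [0.5, 1.1, -0.1]
width: 0.002
```

```bash
python3 -c "
from h import *
print(read_state())"
```

```text
{'time': 1.65, 'q': array([-1.70086230e+00, -8.42016241e-01,  2.43528605e+00, -8.23844472e-05,
        1.54858476e+00, -4.61100562e-01]), 'joint_vel': array([-1.62535946e-01, -7.57321025e-01,  2.61111771e-01, -6.93478754e-05,
        4.89510116e-01, -1.61609226e-01]), 'joint_torque': array([  0.81499675,   7.96615809, -38.28041553,   0.05308398,
        -0.56923538,   0.18175649]), 'tool_pos': array([ 0.000798  , -0.18566068,  0.23094852]), 'tcp_rot': array([-3.09838604e+00, -5.17574527e-01,  3.92388719e-06]), 'wrist_force': array([ 0.50705176,  1.0973397 , -0.067974  ]), 'torque': array([ 1.25575709e-05,  2.44219134e-02, -2.62365242e-02]), 'width': 0.0019076089899056727}
```

Call:
{"fn": "play_rows", "kwargs": {"motion": [[0.005, -0.015, 0, 0, 0], [0.005, -0.015, 0, 0, 0], [0.005, -0.015, 0, 0, 0], [0.005, -0.015, 0, 0, 0]]}}

```text
time: 2.15
tool_pos: [0.0002, -0.1457, 0.2324]
tcp_rot: [-3.078, -0.514, -0.005]
wrist_force: [0.2, -0.0, -0.3]
width: 0.004
```

```bash
python3 -c "
from h import *
s=read_state();print(s['q'],s['tool_pos'],s['tcp_rot'])"
```

```text
[-1.73291696 -0.94336129  2.46282073 -0.00343601  1.64297128 -0.4930031 ] [ 1.86810925e-04 -1.45739707e-01  2.32413530e-01] [-3.07819755 -0.51362304 -0.00539468]
```

Tilt appears at the limit, here 0.02 rad with the tips toward +y, so the lean can be built up. I'll move out, yaw so that tool x points into the organiser, then go low at r≈0.4 where the elbow limit binds.

Call:
{"fn": "play_rows", "kwargs": {"motion": [[0, 0.06, 0, 0, 0], [0, 0.06, 0, 0, 0], [0, 0.06, 0, -0.0296, 0], [0, 0, 0, -0.0296, 0], [0, 0, 0, -0.0296, 0]]}}

```text
time: 2.78
tool_pos: [0.0592, -0.3167, 0.2279]
tcp_rot: [-2.811, -1.351, -0.016]
wrist_force: [-1.0, -0.3, -0.5]
width: 0.001
```

Call:
{"fn": "play_rows", "kwargs": {"motion": [[0, 0, 0.03, -0.0296, 0], [0, 0, 0.03, -0.0296, 0], [0, 0, 0.03, -0.0296, 0], [0, 0, 0, -0.0296, 0], [0, 0, 0, 0, 0]]}}

```text
time: 3.4
tool_pos: [0.0588, -0.3141, 0.1385]
tcp_rot: [-2.143, -2.276, -0.025]
wrist_force: [-0.0, -0.2, 0.7]
width: -0.001
```

```bash
cat >> h.py <<'E'
from scipy.spatial.transform import Rotation as Ro
def st():
    s=read_state(); R=Ro.from_rotvec(s['tcp_rot']).as_matrix(); np.set_printoptions(precision=4,suppress=True)
    print('t',s['time'],'q',s['q'],'p',s['tool_pos'],'F',s['wrist_force'],'w',s['width']);print('x',R[:,0],'y',R[:,1],'z',R[:,2]); return s,R
E
python3 -c "
from h import *
st()"
```

```text
t 3.4 q [-1.4661 -0.3702  2.3822  0.0022  1.1517 -1.5272] p [ 0.0588 -0.3141  0.1385] F [-0.0036 -0.1691  0.6564] w -0.0008427302692609722
x [-0.0601  0.9979  0.0221] y [0.9982 0.0601 0.0011] z [-0.0003  0.0222 -0.9998]
```

Call:
{"fn": "play_rows", "kwargs": {"motion": [[0, 0, 0.035, 0, 0], [0, 0, 0.035, 0, 0], [0.03, 0, 0, 0, 0], [0.03, 0, 0, 0, 0], [0.03, 0, 0, 0, 0]]}}

```text
time: 4.03
tool_pos: [0.0559, -0.2343, 0.0799]
tcp_rot: [-2.139, -2.266, -0.035]
wrist_force: [-0.8, 1.0, 1.0]
width: -0.001
```

```bash
python3 -c "
from h import *
st()"
```

```text
t 4.025 q [-1.4421 -0.4964  2.5711  0.0015  1.1009 -1.5005] p [ 0.0559 -0.2343  0.0799] F [-0.808   1.0095  1.0415] w -0.0008218301340500864
x [-0.0576  0.9978  0.034 ] y [ 0.9983  0.0577 -0.001 ] z [-0.003   0.0339 -0.9994]
```

Call:
{"fn": "play_rows", "kwargs": {"motion": [[0.048, 0, 0.038, 0, 0], [0.048, 0, 0.038, 0, 0], [0.048, 0, 0.038, 0, 0]]}}

```text
time: 4.4
tool_pos: [0.0863, -0.2069, 0.053]
tcp_rot: [-2.072, -2.196, -0.11]
wrist_force: [1.1, -0.1, 0.0]
width: 0.0
```

```bash
python3 -c "
from h import *
st()"
```

```text
t 4.4 q [-1.2893 -0.3761  2.5682  0.0015  1.0903 -1.348 ] p [ 0.0863 -0.2069  0.053 ] F [ 1.1432 -0.0654  0.0305] w 0.00025189003796166707
x [-0.0553  0.989   0.1371] y [ 0.9978  0.0599 -0.0298] z [-0.0377  0.1351 -0.9901]
```

Pushing into the blocked direction gives about 0.035 rad per row. I'll recentre sideways and keep pushing.

Call:
{"fn": "play_rows", "kwargs": {"motion": [[-0.01, -0.053, 0, 0, 0], [-0.01, -0.053, 0, 0, 0], [0.058, 0, 0.012, 0, 0], [0.058, 0, 0.014, 0, 0], [0.058, 0, 0.016, 0, 0]]}}

```text
time: 5.03
tool_pos: [-0.0391, -0.1548, 0.1173]
tcp_rot: [-2.038, -2.155, -0.205]
wrist_force: [-0.9, -0.2, -0.7]
width: -0.002
```

```bash
python3 -c "
from h import *
st()"
```

```text
t 5.025 q [-1.8069 -0.6126  2.5684 -0.0783  1.3901 -1.8409] p [-0.0391 -0.1548  0.1173] F [-0.8643 -0.16   -0.6887] w -0.0023728026362378274
x [-0.053   0.9751  0.2153] y [ 0.9982  0.0577 -0.0156] z [-0.0276  0.2141 -0.9764]
```

Call:
{"fn": "play_rows", "kwargs": {"motion": [[-0.03, 0.005, 0.028, 0, 0], [-0.03, 0.005, 0.028, 0, 0], [0.044, 0, 0.043, 0, 0], [0.044, 0, 0.043, 0, 0], [0.044, 0, 0.043, 0, 0]]}}

```text
time: 5.65
tool_pos: [-0.0569, -0.1811, 0.0091]
tcp_rot: [-1.991, -2.099, -0.334]
wrist_force: [0.1, 0.1, 0.1]
width: 0.001
```

```bash
python3 -c "
from h import *
st()"
```

```text
t 5.65 q [-1.8368 -0.1697  2.5679 -0.1064  1.0572 -1.823 ] p [-0.0569 -0.1811  0.0091] F [0.1363 0.0574 0.1008] w 0.0008488215287281236
x [-0.0516  0.9465  0.3187] y [0.9986 0.0518 0.0079] z [-0.0091  0.3186 -0.9478]
```

Call:
{"fn": "play_rows", "kwargs": {"motion": [[-0.003, 0.03, -0.03, 0, 0], [-0.003, 0.03, -0.03, 0, 0], [0.046, 0, 0.034, 0, 0], [0.046, 0, 0.034, 0, 0], [0.046, 0, 0.034, 0, 0]]}}

```text
time: 6.28
tool_pos: [-0.0035, -0.1423, 0.0669]
tcp_rot: [-1.948, -2.056, -0.407]
wrist_force: [-0.7, -0.1, -0.2]
width: 0.002
```

```bash
python3 -c "
from h import *
st()"
```

```text
t 6.275 q [-1.6624 -0.3408  2.569  -0.0458  1.3104 -1.6955] p [-0.0035 -0.1423  0.0669] F [-0.6628 -0.1377 -0.1669] w 0.002394396255419288
x [-0.052   0.92    0.3884] y [0.9986 0.0513 0.0122] z [-0.0087  0.3885 -0.9214]
```

Call:
{"fn": "play_rows", "kwargs": {"motion": [[0.03, 0.003, 0.053, 0, 0], [0.03, 0.003, 0.053, 0, 0], [0.03, 0.003, 0.053, 0, 0]]}}

```text
time: 6.65
tool_pos: [0.0001, -0.138, 0.0026]
tcp_rot: [-1.892, -1.993, -0.5]
wrist_force: [-2.4, -43.7, 139.0]
width: -0.002
```

```bash
python3 -c "
from h import *
st()"
```

```text
t 6.65 q [-1.6427 -0.0657  2.567  -0.0473  1.1385 -1.6643] p [ 0.0001 -0.138   0.0026] F [ -2.4319 -43.7271 138.951 ] w -0.0019990401886954014
x [-0.0502  0.8765  0.4787] y [0.9987 0.0481 0.0166] z [-0.0085  0.4789 -0.8778]
```

That last push let the finger corner touch the desk: the wrist read about 146 N, above the 120 N limit. That may already count as a failure. I'll lift off now, carry on carefully, and report it at the end.

Call:
{"fn": "play_rows", "kwargs": {"motion": [[0, 0, -0.05, 0, 0], [0, 0, -0.03, 0, 0], [0.041, 0, 0.035, 0, 0], [0.041, 0, 0.035, 0, 0]]}}

```text
time: 7.15
tool_pos: [-0.0042, -0.1098, 0.0683]
tcp_rot: [-1.876, -1.977, -0.525]
wrist_force: [1.3, 1.1, -2.3]
width: -0.004
```

```bash
python3 -c "
from h import *
st()"
```

```text
t 7.15 q [-1.6639 -0.2787  2.571  -0.0555  1.3732 -1.6909] p [-0.0042 -0.1098  0.0683] F [ 1.2874  1.0591 -2.2891] w -0.004459338157082022
x [-0.0504  0.8634  0.5019] y [0.9987 0.0475 0.0186] z [-0.0077  0.5022 -0.8647]
```

Lean is now 30.2°, pointing into the organiser. I'll travel over the drape at z≈0.22.

Call:
{"fn": "play_rows", "kwargs": {"motion": [[-0.008, 0.039, -0.038, 0, 0], [-0.008, 0.039, -0.038, 0, 0], [-0.008, 0.039, -0.038, 0, 0], [-0.008, 0.039, -0.038, 0, 0], [-0.008, 0.039, -0.038, 0, 0]]}}

```text
time: 7.78
tool_pos: [0.1956, -0.2319, 0.2171]
tcp_rot: [-1.875, -1.978, -0.523]
wrist_force: [-0.6, -1.0, 0.6]
width: 0.0
```

Call:
{"fn": "play_rows", "kwargs": {"motion": [[0.0237, 0.0454, 0.0147, 0, 0], [0.0237, 0.0454, 0.0147, 0, 0], [0.0237, 0.0454, 0.0147, 0, 0], [0.0237, 0.0454, 0.0147, 0, 0], [0.0237, 0.0454, 0.0147, 0, 0]]}}

```text
time: 8.4
tool_pos: [0.4156, -0.0796, 0.2162]
tcp_rot: [-1.876, -1.978, -0.523]
wrist_force: [-0.4, -1.0, -0.6]
width: 0.001
```

```bash
python3 -c "
from h import *
st()
snap('top','top1.png');snap('side','side1.png');snap('wrist','w1.png')"
```

```text
t 8.4 q [-0.596  -0.0409  2.0592  0.4254  1.4561 -0.7703] p [ 0.4156 -0.0796  0.2162] F [-0.4352 -0.9624 -0.6013] w 0.0007268192113796048
x [-0.0506  0.864   0.5009] y [0.9987 0.0481 0.018 ] z [-0.0085  0.5012 -0.8653]
```

View pics/w1.png

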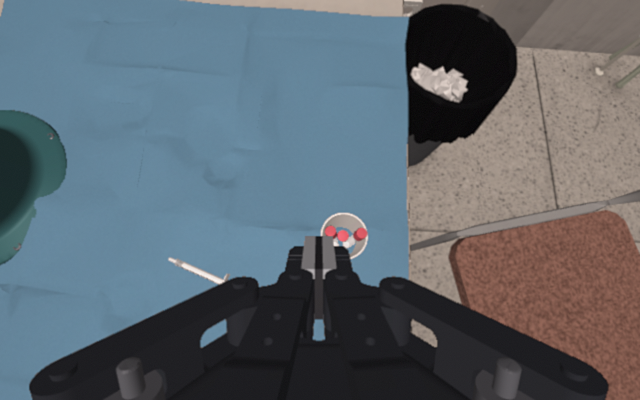

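The wrist view shows the cup at (345,235) ahead of the closed tips. The organiser is not yet in view, so I'll move toward it.

Call:
{"fn": "play_rows", "kwargs": {"motion": [[0.045, 0, 0.026, 0, 0], [0.045, 0, 0.026, 0, 0], [0.045, 0, 0.026, 0, 0], [0.045, 0, 0.026, 0, 0], [0, 0, 0, 0, 0]]}}

```text
time: 9.18
tool_pos: [0.402, 0.1288, 0.2163]
tcp_rot: [-1.87, -1.983, -0.521]
wrist_force: [0.4, -0.0, -0.5]
width: -0.001
```

```bash
python3 -c "
from h import *
st()
np.save('c2.npy',K('wrist')[2]);snap('wrist','w2.png')"
```

```text
t 9.175 q [-0.1724 -0.2113  2.2081  0.5359  1.298  -0.4186] p [0.402  0.1288 0.2163] F [ 0.379  -0.0116 -0.4666] w -0.0008419158111539551
x [-0.0552  0.8638  0.5008] y [0.9984 0.0533 0.0181] z [-0.0111  0.501  -0.8654]
```

View pics/w2.png

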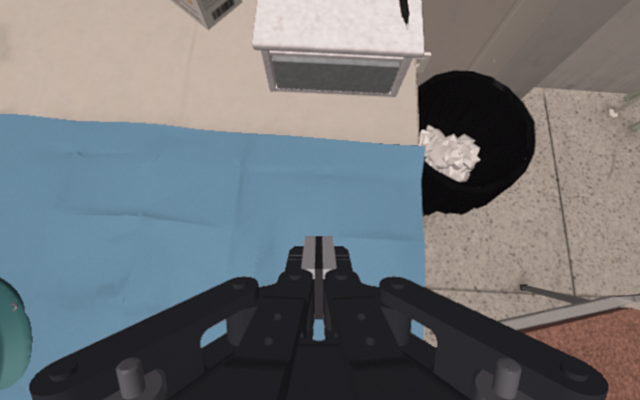

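The organiser is visible. The board's lower front edge runs from about (255,49) to (423,58), and the grey drawer panel's lower edge from about (272,91) to (396,95).

Run:
```python
from h import *
np.set_printoptions(precision=4,suppress=True)
k,d,_=K('wrist');c=(k,d,np.load('c2.npy'))
im=cv2.imread('pics/w2.png')
for u in (290,340,385):
    print(u,[tuple(im[v,u]) for v in range(38,102,2)])
print(plane('wrist',[(255,49),(423,58)],.10,c),plane('wrist',[(255,44),(423,52)],.11,c))
print(plane('wrist',[(272,91),(396,95)],.012,c),plane('wrist',[(268,95),(400,98)],0,c))
```

```text
290 [(np.uint8(215), np.uint8(219), np.uint8(228)), (np.uint8(212), np.uint8(216), np.uint8(226)), (np.uint8(216), np.uint8(219), np.uint8(229)), (np.uint8(207), np.uint8(211), np.uint8(223)), (np.uint8(178), np.uint8(181), np.uint8(193)), (np.uint8(126), np.uint8(128), np.uint8(136)), (np.uint8(111), np.uint8(113), np.uint8(121)), (np.uint8(211), np.uint8(215), np.uint8(229)), (np.uint8(133), np.uint8(135), np.uint8(144)), (np.uint8(131), np.uint8(133), np.uint8(138)), (np.uint8(141), np.uint8(142), np.uint8(144)), (np.uint8(138), np.uint8(139), np.uint8(141)), (np.uint8(91), np.uint8(92), np.uint8(94)), (np.uint8(77), np.uint8(78), np.uint8(80)), (np.uint8(77), np.uint8(79), np.uint8(80)), (np.uint8(76), np.uint8(77), np.uint8(79)), (np.uint8(76), np.uint8(77), np.uint8(78)), (np.uint8(76), np.uint8(78), np.uint8(79)), (np.uint8(79), np.uint8(79), np.uint8(80)), (np.uint8(76), np.uint8(77), np.uint8(77)), (np.uint8(80), np.uint8(80), np.uint8(82)), (np.uint8(79), np.uint8(80), np.uint8(82)), (np.uint8(76), np.uint8(77), np.uint8(78)), (np.uint8(76), np.uint8(77), np.uint8(79)), (np
[... 2802 characters left out ...]
t8(78)), (np.uint8(77), np.uint8(77), np.uint8(80)), (np.uint8(77), np.uint8(78), np.uint8(79)), (np.uint8(74), np.uint8(75), np.uint8(76)), (np.uint8(72), np.uint8(72), np.uint8(74)), (np.uint8(72), np.uint8(73), np.uint8(74)), (np.uint8(73), np.uint8(74), np.uint8(76)), (np.uint8(78), np.uint8(80), np.uint8(82)), (np.uint8(112), np.uint8(114), np.uint8(122)), (np.uint8(135), np.uint8(142), np.uint8(154)), (np.uint8(162), np.uint8(175), np.uint8(192)), (np.uint8(163), np.uint8(176), np.uint8(193))]
[[0.3273 0.3467 0.1   ]
 [0.5031 0.348  0.1   ]] [[0.3294 0.3442 0.11  ]
 [0.4996 0.3467 0.11  ]]
[[0.3333 0.3572 0.012 ]
 [0.4978 0.3621 0.012 ]] [[0.3262 0.3587 0.    ]
 [0.5065 0.3661 0.    ]]
```

Two views agree: the face is at y≈0.362, the middle line at x≈0.41 and the board edge at y≈0.345, which matches the 18 mm overhang. Next I'll approach low in front of the drawer.

Call:
{"fn": "play_rows", "kwargs": {"motion": [[0.012, 0.003, 0.0472, 0, 0], [0.012, 0.003, 0.0472, 0, 0], [0.012, 0.003, 0.0472, 0, 0], [0.012, 0.003, 0.0472, 0, 0], [0.012, 0.003, 0.0472, 0, 0]]}}

```text
time: 9.85
tool_pos: [0.4151, 0.2972, 0.0416]
tcp_rot: [-1.878, -1.979, -0.525]
wrist_force: [0.6, -0.2, 0.1]
width: -0.001
```

Call:
{"fn": "play_rows", "kwargs": {"motion": [[0.013, 0.001, 0.0075, 0, 0], [0.013, 0.001, 0.0075, 0, 0], [0, 0, 0, 0, 0]]}}

```text
time: 10.22
tool_pos: [0.4159, 0.3287, 0.0446]
tcp_rot: [-1.874, -1.982, -0.528]
wrist_force: [0.2, -0.6, 0.4]
width: 0.0
```

```bash
python3 -c "
from h import *
st()
np.save('c3.npy',K('wrist')[2]);snap('wrist','w3.png');snap('side','s3.png')
a=cv2.imread('pics/w3.png');b=cv2.imread('pics/s3.png')
cv2.imwrite('pics/c3.png',np.hstack([cv2.resize(a,(480,300)),cv2.resize(b[140:220,250:335],(319,300),interpolation=cv2.INTER_CUBIC)]))"
```

```text
t 10.225 q [ 0.2977  0.1163  2.2747  0.7806  0.7534 -0.3424] p [0.4159 0.3287 0.0446] F [ 0.2105 -0.6104  0.4219] w 6.391182443104595e-05
x [-0.0549  0.8635  0.5014] y [0.9985 0.0501 0.0229] z [-0.0054  0.5019 -0.8649]
```

View pics/c3.png

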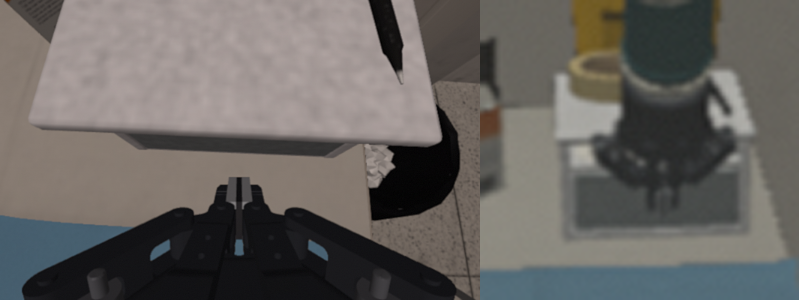

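The wrist view shows the tips short of and below the board edge, with the pen and board above them. The side view shows the fingers centred on the grey panel. Now I'll press slowly.

Call:
{"fn": "play_rows", "kwargs": {"motion": [[0.0104, 0, 0.006, 0, 0], [0.0035, 0, 0.002, 0, 0], [0.0035, 0, 0.002, 0, 0], [0, 0, 0, 0, 0]]}}

```text
time: 10.82
tool_pos: [0.4128, 0.3488, 0.0429]
tcp_rot: [-1.873, -1.982, -0.524]
wrist_force: [0.1, -0.4, 0.3]
width: 0.0
```

Call:
{"fn": "play_rows", "kwargs": {"motion": [[0.0026, 0, 0.0015, 0, 0], [0, 0, 0, 0, 0]]}}

```text
time: 11.08
tool_pos: [0.4128, 0.3516, 0.0429]
tcp_rot: [-1.874, -1.981, -0.524]
wrist_force: [0.4, -0.0, 0.3]
width: -0.004
```

Call:
{"fn": "play_rows", "kwargs": {"motion": [[0.0026, 0, 0.0015, 0, 0], [0, 0, 0, 0, 0]]}}

```text
time: 11.32
tool_pos: [0.4126, 0.3546, 0.0429]
tcp_rot: [-1.874, -1.981, -0.524]
wrist_force: [-1.0, 0.5, 0.1]
width: -0.001
```

Call:
{"fn": "play_rows", "kwargs": {"motion": [[0.0026, 0, 0.0015, 0, 0], [0, 0, 0, 0, 0]]}}

```text
time: 11.58
tool_pos: [0.4126, 0.3569, 0.0428]
tcp_rot: [-1.874, -1.982, -0.524]
wrist_force: [-1.1, -6.1, 2.7]
width: 0.001
```

Call:
{"fn": "play_rows", "kwargs": {"motion": [[0.0022, 0, 0.0012, 0, 0], [0, 0, 0, 0, 0]]}}

```text
time: 11.82
tool_pos: [0.4126, 0.3593, 0.0428]
tcp_rot: [-1.875, -1.982, -0.524]
wrist_force: [0.3, -5.5, 2.1]
width: -0.002
```

Call:
{"fn": "play_rows", "kwargs": {"motion": [[0.0018, 0, 0.001, 0, 0], [0, 0, 0, 0, 0]]}}

```text
time: 12.08
tool_pos: [0.4125, 0.3612, 0.0428]
tcp_rot: [-1.875, -1.982, -0.524]
wrist_force: [0.3, -6.3, 3.6]
width: -0.0
```

Call:
{"fn": "play_rows", "kwargs": {"motion": [[0.0012, 0, 0.0007, 0, 0], [0, 0, 0, 0, 0]]}}

```text
time: 12.32
tool_pos: [0.4126, 0.3626, 0.0428]
tcp_rot: [-1.875, -1.983, -0.524]
wrist_force: [-0.1, -6.5, 2.0]
width: -0.002
```

Call:
{"fn": "play_rows", "kwargs": {"motion": [[-0.035, -0.002, -0.02, 0, 0], [-0.035, -0.002, -0.02, 0, 0], [-0.035, -0.002, -0.02, 0, 0], [-0.035, -0.002, -0.02, 0, 0], [0, 0, -0.03, 0, 0]]}}

```text
time: 12.95
tool_pos: [0.4109, 0.1853, 0.0666]
tcp_rot: [-1.876, -1.977, -0.519]
wrist_force: [-0.3, 0.9, 0.3]
width: 0.0
```

Call:
{"fn": "play_rows", "kwargs": {"motion": [[0, 0, -0.04, 0, 0], [0, 0, -0.04, 0, 0], [0, 0, -0.04, 0, 0], [0, 0, 0, 0, 0], [0, 0, 0, 0, 0]]}}

```text
time: 13.58
tool_pos: [0.4132, 0.1269, 0.1713]
tcp_rot: [-1.874, -1.981, -0.524]
wrist_force: [-0.1, 0.1, -0.3]
width: -0.003
```

```bash
python3 -c "
from h import *
st()
np.save('c4.npy',K('wrist')[2]);snap('wrist','w4.png')"
```

```text
t 13.575 q [-0.1727 -0.1374  2.2369  0.5545  1.208  -0.4729] p [0.4132 0.1269 0.1713] F [-0.0731  0.0588 -0.3195] w -0.00310182743424173
x [-0.0529  0.8639  0.5008] y [0.9986 0.05   0.0192] z [-0.0085  0.5011 -0.8653]
```

View pics/w4.png

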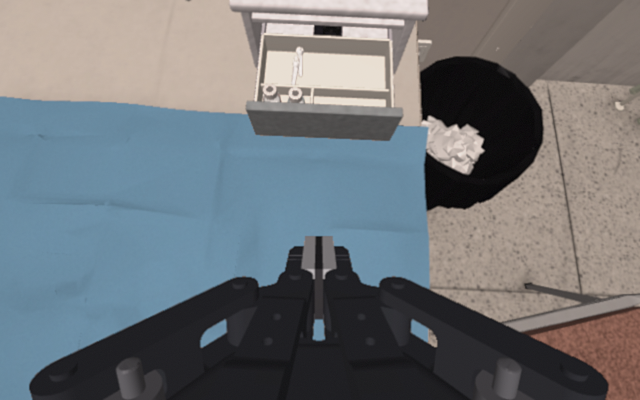

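The drawer is out. Its front's top edge runs from about (248,104) to (402,111). The two stock vials are at (270,93) and (296,95), the divider is at column 313, and the empty bay extends right to about column 390.

```bash
python3 - <<'E'
from h import *
np.set_printoptions(precision=4,suppress=True)
k,d,_=K('wrist');c=(k,d,np.load('c4.npy'))
im=cv2.imread('pics/w4.png');g=cv2.cvtColor(im,cv2.COLOR_BGR2GRAY)
for u in(260,330,380): print(u,list(zip(range(84,146,2),g[84:146:2,u])))
print(plane('wrist',[(248,105),(402,112)],.066,c))
print('div,right wall top z~.04',plane('wrist',[(313,88),(389,93)],.04,c))
print('bottom',plane('wrist',[(256,135),(391,139)],.012,c))
# vial from top & side
a=cv2.imread('pics/top0.png');s=cv2.imread('pics/side0.png')
h=cv2.cvtColor(a,cv2.COLOR_BGR2HSV)[183:207,420:444]
m=(h[...,1]<85).astype(np.uint8);n,l,stt,ce=cv2.connectedComponentsWithStats(m);print(stt,ce+[420,183])
E
python3 - <<'E'
import cv2
s=cv2.imread('pics/side0.png')[280:312,325:350]
cv2.imwrite('pics/v.png',cv2.resize(s,(500,600),interpolation=cv2.INTER_CUBIC))
E
```

```text
260 [(84, np.uint8(138)), (86, np.uint8(104)), (88, np.uint8(94)), (90, np.uint8(94)), (92, np.uint8(94)), (94, np.uint8(95)), (96, np.uint8(94)), (98, np.uint8(94)), (100, np.uint8(96)), (102, np.uint8(137)), (104, np.uint8(148)), (106, np.uint8(150)), (108, np.uint8(152)), (110, np.uint8(108)), (112, np.uint8(76)), (114, np.uint8(78)), (116, np.uint8(83)), (118, np.uint8(81)), (120, np.uint8(80)), (122, np.uint8(80)), (124, np.uint8(77)), (126, np.uint8(80)), (128, np.uint8(80)), (130, np.uint8(78)), (132, np.uint8(78)), (134, np.uint8(88)), (136, np.uint8(132)), (138, np.uint8(131)), (140, np.uint8(132)), (142, np.uint8(134)), (144, np.uint8(133))]
330 [(84, np.uint8(224)), (86, np.uint8(220)), (88, np.uint8(195)), (90, np.uint8(124)), (92, np.uint8(123)), (94, np.uint8(122)), (96, np.uint8(144)), (98, np.uint8(227)), (100, np.uint8(226)), (102, np.uint8(228)), (104, np.uint8(178)), (106, np.uint8(146)), (108, np.uint8(147)), (110, np.uint8(145)), (112, np.uint8(135)), (114, np.uint8(84)), (116, np.uint8(81)), (118, np.uint8(82)), (120, np.uint8(80)), (122, np.uint8(77)), (124, np
[... 594 characters left out ...]
), (118, np.uint8(79)), (120, np.uint8(79)), (122, np.uint8(80)), (124, np.uint8(76)), (126, np.uint8(76)), (128, np.uint8(76)), (130, np.uint8(80)), (132, np.uint8(78)), (134, np.uint8(78)), (136, np.uint8(76)), (138, np.uint8(76)), (140, np.uint8(102)), (142, np.uint8(134)), (144, np.uint8(133))]
[[0.3423 0.2721 0.066 ]
 [0.4882 0.2737 0.066 ]]
div,right wall top z~.04 [[0.4017 0.3125 0.04  ]
 [0.4825 0.3117 0.04  ]]
bottom [[0.341  0.2683 0.012 ]
 [0.491  0.2724 0.012 ]]
[[  0   0  24  24 256]
 [  0   0  24  24 300]
 [  0  14   1   1   1]
 [  0  14   6  10  17]
 [  4  20   2   1   2]] [[430.6523 195.3906]
 [432.8533 193.3167]
 [420.     197.    ]
 [421.8824 200.8235]
 [424.5    203.    ]]
```

Call:
{"fn": "play_rows", "kwargs": {"motion": [[-0.0408, 0.0023, -0.027, 0, 40], [-0.0408, 0.0023, -0.027, 0, 40], [-0.0408, 0.0023, -0.027, 0, 40], [-0.0408, 0.0023, -0.027, 0, 40], [-0.0408, 0.0023, -0.027, 0, 40]]}}

```text
time: 14.25
tool_pos: [0.4363, -0.1167, 0.1851]
tcp_rot: [-1.871, -1.979, -0.523]
wrist_force: [0.4, -0.9, 0.0]
width: 0.468
```

Call:
{"fn": "play_rows", "kwargs": {"motion": [[-0.0408, 0.0023, -0.027, 0, 40], [-0.0408, 0.0023, -0.027, 0, 40], [-0.0408, 0.0023, -0.027, 0, 40], [-0.0408, 0.0023, -0.027, 0, 40], [-0.0408, 0.0023, -0.027, 0, 40]]}}

```text
time: 14.88
tool_pos: [0.4605, -0.3599, 0.1994]
tcp_rot: [-1.871, -1.979, -0.524]
wrist_force: [0.5, 0.3, -0.5]
width: 0.469
```

Call:
{"fn": "play_rows", "kwargs": {"motion": [[0, 0, 0, 0, 40], [0, 0, 0, 0, 40]]}}

```text
time: 15.12
tool_pos: [0.4602, -0.3583, 0.1998]
tcp_rot: [-1.871, -1.978, -0.525]
wrist_force: [0.1, -0.3, -0.4]
width: 0.467
```

Run:
```python
from h import *
st()
k,d,_=K('wrist');c=(k,d,np.load('c4.npy'))
print('face top',plane('wrist',[(260,110),(330,113),(380,115.7)],.066,c),'inner',plane('wrist',[(260,101.5),(330,104.5),(380,107)],.066,c))
print('face bottom',plane('wrist',[(260,135),(330,138),(380,140)],.012,c))
np.save('c5.npy',K('wrist')[2]);im=snap('wrist','w5.png')
```

```text
t 15.125 q [-0.8905  0.3763  1.6063  0.3143  1.5901 -1.0093] p [ 0.4602 -0.3583  0.1998] F [ 0.053  -0.2692 -0.4213] w 0.4665309372482192
x [-0.0528  0.8622  0.5038] y [0.9986 0.0507 0.0177] z [-0.0103  0.504  -0.8636]
face top [[0.3541 0.2674 0.066 ]
 [0.42   0.2683 0.066 ]
 [0.4672 0.2684 0.066 ]] inner [[0.3532 0.2765 0.066 ]
 [0.4196 0.2774 0.066 ]
 [0.4672 0.2777 0.066 ]]
face bottom [[0.3454 0.2685 0.012 ]
 [0.423  0.2695 0.012 ]
 [0.4787 0.2704 0.012 ]]
```

View pics/w5.png

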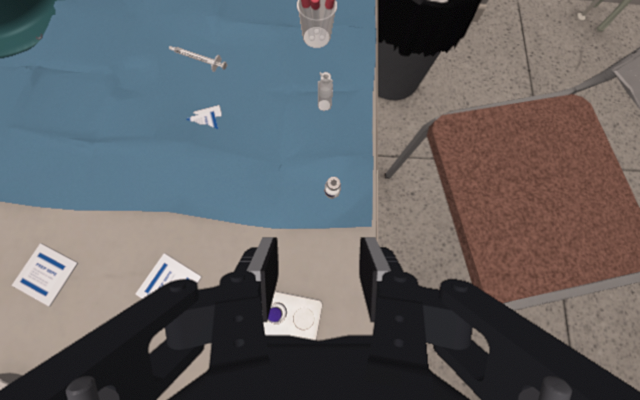

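The wrist view shows the vial at (333,187), the ampoule at (325,90) and the cup at (316,20). The vial rack is behind the fingers at about (295,315).

Run:
```python
from h import *
np.set_printoptions(precision=4,suppress=True)
k,d,_=K('wrist');c=(k,d,np.load('c5.npy'))
im=cv2.imread('pics/w5.png')
h=cv2.cvtColor(im,cv2.COLOR_BGR2HSV)[170:205,318:350]
m=((h[...,0]<95)|(h[...,0]>118)|(h[...,1]<80)).astype(np.uint8)
for r,row in enumerate(m): print(170+r,''.join('#' if v else '.' for v in row))
print(plane('wrist',[(334,183)],.036,c),plane('wrist',[(332,194)],.0,c),plane('wrist',[(333,188)],.018,c))
print('top cam',plane('top',[(432.8,193.3)],.025))
g=lambda p:proj('wrist',p,c)
for p in ([.47,-.26],[.478,-.265]):
  print(p,g([[*p,0],[*p,.036]]))
```

```text
170 ................................
171 ................................
172 ................................
173 ................................
174 ................................
175 ................................
176 ............#######.............
177 ...........#########............
178 ..........###########...........
179 .........#############..........
180 .........##############.........
181 ........###############.........
182 .......################.........
183 .......#################........
184 ......##################........
185 ......#################.........
186 ......#################.........
187 ......##################........
188 ......##################........
189 .....###################........
190 .....##################.........
191 .....##################.........
192 ......#################.........
193 ......#################.........
194 ......################..........
195 .......###############..........
196 ........#############...........
197 .........###########............
198 ..........#######...............
199 ............###.................
200 ................................
201 ................................
202 ................................
203 ................................
204 ................................
[[ 0.4763 -0.2658  0.036 ]] [[ 0.4765 -0.2676  0.    ]] [[ 0.4764 -0.2658  0.018 ]]
top cam [[ 0.4777 -0.2651  0.025 ]]
[0.47, -0.26] [[326.8537 187.6613]
 [328.3808 177.6391]]
[0.478, -0.265] [[333.3664 192.0127]
 [335.5713 182.4015]]
```

Two estimates put the vial at (0.4768, −0.2652). I'll approach it along the leaned tool axis.

Call:
{"fn": "play_rows", "kwargs": {"motion": [[-0.003, 0.0095, 0.05, 0, 40], [-0.003, 0.009, 0.05, 0, 40], [0, 0, 0.035, 0, 40], [0, 0, 0.03, 0, 40], [0, 0, 0, 0, 40]]}}

```text
time: 15.8
tool_pos: [0.4759, -0.2771, 0.0542]
tcp_rot: [-1.868, -1.977, -0.523]
wrist_force: [-0.2, -0.1, 0.4]
width: 0.466
```

Run:
```python
from h import *
s,R=st()
d=np.array([.4767,-.2612,.0226])-s['tool_pos'];print('go tool',R.T@d)
```

```text
t 15.8 q [-0.7933  0.4484  1.8066  0.365   1.3089 -1.022 ] p [ 0.4759 -0.2771  0.0542] F [-0.2158 -0.0894  0.3636] w 0.4661987508985392
x [-0.0534  0.8613  0.5052] y [0.9985 0.053  0.0153] z [-0.0136  0.5053 -0.8628]
go tool [-0.0023  0.0012  0.0353]
```

Call:
{"fn": "play_rows", "kwargs": {"motion": [[-0.0023, 0.0012, 0.018, 0, 40], [0, 0, 0.0173, 0, 40], [0, 0, 0, 0, 40], [0, 0, 0, 0, 10], [0, 0, 0, 0, 10]], "squeeze": 25}}

```text
time: 16.42
tool_pos: [0.4795, -0.2663, 0.025]
tcp_rot: [-1.875, -1.982, -0.524]
wrist_force: [-0.9, -0.2, 0.6]
width: 0.199
```

Call:
{"fn": "play_rows", "kwargs": {"motion": [[0, 0, 0, 0, 10], [0, 0, 0, 0, 10]]}}

```text
time: 16.68
tool_pos: [0.4792, -0.266, 0.0248]
tcp_rot: [-1.875, -1.982, -0.524]
wrist_force: [0.9, -0.0, 0.9]
width: 0.198
```

Run:
```python
from h import *
s,R=st()
im=snap('wrist','w6.png');b=snap('side','s6.png')
cv2.imwrite('pics/c6.png',np.hstack([cv2.resize(im[150:330,180:460],(466,300)),cv2.resize(b[255:330,305:365],(300,300),interpolation=cv2.INTER_CUBIC)]))
```

```text
t 16.675 q [-0.7783  0.4741  1.8337  0.3796  1.2477 -1.0316] p [ 0.4792 -0.266   0.0248] F [ 0.8709 -0.0344  0.9192] w 0.19772725068320604
x [-0.0534  0.8642  0.5003] y [0.9985 0.05   0.0203] z [-0.0074  0.5007 -0.8656]
```

View pics/c6.png

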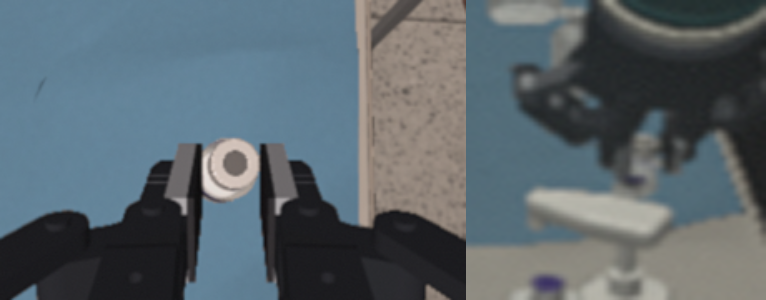

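The fingers hold the vial (opening stalled at 0.198), but only near its shoulder, because the TCP stopped about 4 mm short. I'll open a little, nudge forward and regrip for a firmer hold.

Call:
{"fn": "play_rows", "kwargs": {"motion": [[0, 0, 0, 0, 32], [0, 0, 0, 0, 32], [0.0015, -0.001, 0.006, 0, 32], [0, 0, 0, 0, 32]]}}

```text
time: 17.27
tool_pos: [0.4772, -0.2605, 0.0194]
tcp_rot: [-1.873, -1.98, -0.524]
wrist_force: [-0.7, 0.1, 0.3]
width: 0.379
```

Run:
```python
from h import *
s,R=st()
d=np.array([.4772,-.2612,.0205])-s['tool_pos'];print('go tool',R.T@d)
```

```text
t 17.275 q [-0.7742  0.4754  1.8453  0.3822  1.2371 -1.0332] p [ 0.4772 -0.2605  0.0194] F [-0.681   0.1061  0.266 ] w 0.3792469312941392
x [-0.0531  0.8633  0.5019] y [0.9985 0.0506 0.0185] z [-0.0094  0.5021 -0.8647]
go tool [-0.0001 -0.     -0.0013]
```

Call:
{"fn": "play_rows", "kwargs": {"motion": [[0, 0, 0, 0, 10], [0, 0, 0, 0, 10], [0, 0, 0, 0, 10], [0.005, 0, -0.0086, 0, 10], [0.015, 0, -0.026, 0, 10]], "squeeze": 30}}

```text
time: 17.9
tool_pos: [0.476, -0.2605, 0.0595]
tcp_rot: [-1.872, -1.978, -0.523]
wrist_force: [-0.0, -0.5, -0.1]
width: 0.199
```

Call:
{"fn": "play_rows", "kwargs": {"motion": [[0.02, 0, -0.0346, 0, 10], [0.02, 0, -0.0346, 0, 10], [0.015, 0, -0.026, 0, 10], [0, 0, 0, 0, 10]]}}

```text
time: 18.4
tool_pos: [0.4765, -0.2631, 0.1735]
tcp_rot: [-1.877, -1.987, -0.525]
wrist_force: [0.5, 0.1, -0.8]
width: 0.199
```

Run:
```python
from h import *
s,R=st()
im=snap('wrist','w7.png');b=snap('side','s7.png')
cv2.imwrite('pics/c7.png',np.hstack([cv2.resize(im[150:330,180:460],(466,300)),cv2.resize(b[200:290,305:377],(300,300),interpolation=cv2.INTER_CUBIC)]))
```

```text
t 18.4 q [-0.7781  0.2912  1.7683  0.3609  1.4735 -0.9424] p [ 0.4765 -0.2631  0.1735] F [ 0.5136  0.0878 -0.7991] w 0.19867768441621908
x [-0.056   0.8663  0.4964] y [0.9984 0.0503 0.0247] z [-0.0036  0.497  -0.8678]
```

View pics/c7.png

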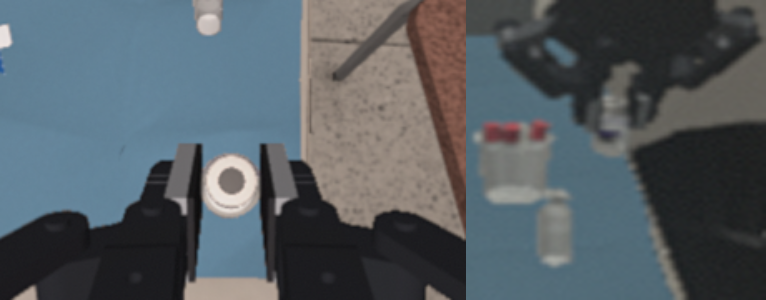

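The vial is held upright between the pads and the bystanders are untouched. I'll carry it at this height to above the bay.

Call:
{"fn": "play_rows", "kwargs": {"motion": [[0.025, 0, 0.0143, 0, 10], [0.0497, -0.0005, 0.0287, 0, 10], [0.0497, -0.0005, 0.0287, 0, 10], [0.0497, -0.0005, 0.0287, 0, 10], [0.0497, -0.0005, 0.0287, 0, 10]]}}

```text
time: 19.12
tool_pos: [0.4585, -0.0015, 0.1686]
tcp_rot: [-1.874, -1.978, -0.522]
wrist_force: [0.6, -0.1, -0.4]
width: 0.202
```

Call:
{"fn": "play_rows", "kwargs": {"motion": [[0.0497, -0.0005, 0.0287, 0, 10], [0.0497, -0.0005, 0.0287, 0, 10], [0.0497, -0.0005, 0.0287, 0, 10], [0.04, -0.0005, 0.023, 0, 10], [0.02, 0, 0.0115, 0, 10]]}}

```text
time: 19.75
tool_pos: [0.4435, 0.2393, 0.1688]
tcp_rot: [-1.871, -1.981, -0.52]
wrist_force: [0.1, -0.9, 0.2]
width: 0.198
```

Call:
{"fn": "play_rows", "kwargs": {"motion": [[0, 0, 0, 0, 10], [0, 0, 0, 0, 10]]}}

```text
time: 20.0
tool_pos: [0.4451, 0.2368, 0.1694]
tcp_rot: [-1.874, -1.981, -0.521]
wrist_force: [0.3, -0.6, -0.8]
width: 0.195
```

Run:
```python
from h import *
s,R=st()
d=np.array([.443,.3097,.10])-s['tool_pos'];print('go tool',R.T@d)
np.save('c8.npy',K('wrist')[2]); im=snap('wrist','w8.png'); snap('side','s8.png'); snap('top','t8.png')
```

```text
t 20.0 q [ 0.0841 -0.0638  2.1747  0.6027  1.0784 -0.2758] p [0.4451 0.2368 0.1694] F [ 0.2738 -0.5563 -0.7649] w 0.1953001407041951
x [-0.0527  0.8643  0.5003] y [0.9986 0.0506 0.0177] z [-0.01    0.5005 -0.8657]
go tool [0.0284 0.0004 0.0965]
```

Run:
```python
from h import *
k,d,_=K('wrist');c=(k,d,np.load('c8.npy'))
np.set_printoptions(precision=4,suppress=True)
g=cv2.GaussianBlur(cv2.cvtColor(cv2.imread('pics/w8.png'),cv2.COLOR_BGR2GRAY),(3,3),0).astype(int)
P=[[.36,.2685,.066],[.40,.2685,.066],[.443,.2685,.066],[.48,.2685,.066],[.443,.2775,.066],[.443,.3185,.042],[.4017,.31,.042],[.4825,.31,.042]]
print(proj('wrist',P,c))
for X in(.375,.47,.48):
    u,v=proj('wrist',[[X,.2685,.066]],c)[0]; u=int(round(u)); v=int(round(v))
    print(X,u,v,[(r,g[r,u]) for r in range(v-45,v+12,1)])
r=int(round(proj('wrist',[[.44,.31,.042]],c)[0][1])); print('row',r,[(u,g[r,u]) for u in range(240,420,2)])
```

```text
[[216.2564 221.8213]
 [263.6764 224.3649]
 [314.7085 227.0759]
 [358.5503 229.3833]
 [315.2691 216.6214]
 [317.2617 179.9868]
 [273.4146 186.1343]
 [358.2453 190.6798]]
0.375 234 223 [(178, np.int64(207)), (179, np.int64(164)), (180, np.int64(124)), (181, np.int64(111)), (182, np.int64(115)), (183, np.int64(142)), (184, np.int64(186)), (185, np.int64(215)), (186, np.int64(215)), (187, np.int64(191)), (188, np.int64(158)), (189, np.int64(140)), (190, np.int64(146)), (191, np.int64(162)), (192, np.int64(179)), (193, np.int64(198)), (194, np.int64(213)), (195, np.int64(221)), (196, np.int64(226)), (197, np.int64(228)), (198, np.int64(227)), (199, np.int64(224)), (200, np.int64(216)), (201, np.int64(195)), (202, np.int64(154)), (203, np.int64(107)), (204, np.int64(85)), (205, np.int64(90)), (206, np.int64(102)), (207, np.int64(121)), (208, np.int64(162)), (209, np.int64(206)), (210, np.int64(223)), (211, np.int64(204)), (212, np.int64(163)), (213, np.int64(137)), (214, np.int64(134)), (215, np.int64(136)), (216, np.int64(137)), (217, np.int64(138)), (218, np.int64(139)), (219, np.int64(1
[... 4123 characters left out ...]
36)), (356, np.int64(121)), (358, np.int64(121)), (360, np.int64(190)), (362, np.int64(186)), (364, np.int64(155)), (366, np.int64(167)), (368, np.int64(167)), (370, np.int64(167)), (372, np.int64(167)), (374, np.int64(168)), (376, np.int64(168)), (378, np.int64(167)), (380, np.int64(168)), (382, np.int64(167)), (384, np.int64(167)), (386, np.int64(166)), (388, np.int64(167)), (390, np.int64(168)), (392, np.int64(168)), (394, np.int64(155)), (396, np.int64(114)), (398, np.int64(24)), (400, np.int64(13)), (402, np.int64(13)), (404, np.int64(10)), (406, np.int64(22)), (408, np.int64(59)), (410, np.int64(84)), (412, np.int64(91)), (414, np.int64(89)), (416, np.int64(105)), (418, np.int64(147))]
```

Close-range edges agree with the earlier drawer position to within about 1 mm: face at y≈0.269, bay centre at (0.444, 0.299). Now I'll move above the bay and then descend.

Call:
{"fn": "play_rows", "kwargs": {"motion": [[0.0098, 0.0003, 0.0324, 0, 10], [0.0098, 0.0003, 0.0324, 0, 10], [0.0098, 0.0003, 0.0324, 0, 10], [0, 0, 0, 0, 10], [0, 0, 0, 0, 10]]}}

```text
time: 20.78
tool_pos: [0.4449, 0.3108, 0.1016]
tcp_rot: [-1.875, -1.981, -0.525]
wrist_force: [-0.9, -0.3, -0.2]
width: 0.196
```

Run:
```python
from h import *
s,R=st()
for z in(.055,.0385):
    d=np.array([.444,.311,z])-s['tool_pos'];print('go tool',z,R.T@d)
```

```text
t 20.775 q [ 0.2431  0.0597  2.1986  0.6856  0.8805 -0.2582] p [0.4449 0.3108 0.1016] F [-0.8619 -0.2902 -0.2095] w 0.19579145762668768
x [-0.053   0.864   0.5008] y [0.9986 0.0496 0.0201] z [-0.0075  0.5011 -0.8654]
go tool 0.055 [-0.0231 -0.0018  0.0404]
go tool 0.0385 [-0.0314 -0.0022  0.0547]
```

Call:
{"fn": "play_rows", "kwargs": {"motion": [[-0.0077, -0.0005, 0.0135, 0, 10], [-0.0077, -0.0005, 0.0135, 0, 10], [-0.0077, 0, 0.0134, 0, 10], [0, 0, 0, 0, 10]]}}

```text
time: 21.28
tool_pos: [0.4425, 0.3111, 0.0524]
tcp_rot: [-1.874, -1.979, -0.519]
wrist_force: [0.0, 0.2, 0.7]
width: 0.2
```

Call:
{"fn": "play_rows", "kwargs": {"motion": [[-0.003, 0, 0.005, 0, 10], [-0.003, 0, 0.005, 0, 10], [0, 0, 0, 0, 10]]}}

```text
time: 21.65
tool_pos: [0.4442, 0.3115, 0.0427]
tcp_rot: [-1.874, -1.981, -0.523]
wrist_force: [-0.2, 0.0, -0.2]
width: 0.196
```

Call:
{"fn": "play_rows", "kwargs": {"motion": [[-0.001, 0, 0.0017, 0, 10], [0, 0, 0, 0, 10]]}}

```text
time: 21.9
tool_pos: [0.4445, 0.3116, 0.0411]
tcp_rot: [-1.874, -1.981, -0.524]
wrist_force: [0.2, 0.2, -0.2]
width: 0.197
```

Call:
{"fn": "play_rows", "kwargs": {"motion": [[-0.001, 0, 0.0017, 0, 10], [0, 0, 0, 0, 10]]}}

```text
time: 22.15
tool_pos: [0.4444, 0.3115, 0.0389]
tcp_rot: [-1.874, -1.981, -0.524]
wrist_force: [0.5, -0.1, -0.7]
width: 0.199
```

Call:
{"fn": "play_rows", "kwargs": {"motion": [[-0.0007, 0, 0.0013, 0, 10], [0, 0, 0, 0, 10]]}}

```text
time: 22.4
tool_pos: [0.4444, 0.3116, 0.0374]
tcp_rot: [-1.874, -1.981, -0.524]
wrist_force: [-0.0, -0.1, -0.3]
width: 0.199
```

Call:
{"fn": "play_rows", "kwargs": {"motion": [[-0.0005, 0, 0.0009, 0, 10], [0, 0, 0, 0, 10]]}}

```text
time: 22.65
tool_pos: [0.4447, 0.3118, 0.0368]
tcp_rot: [-1.874, -1.981, -0.524]
wrist_force: [-1.1, 1.6, 2.3]
width: 0.199
```

The foot touched the floor at the expected height (Fz 2.3 N). I'll release and withdraw along the tool axis.

Call:
{"fn": "play_rows", "kwargs": {"motion": [[0, 0, 0, 0, 23], [0, 0, 0, 0, 27], [0, 0, 0, 0, 32], [0, 0, 0, 0, 32]]}}

```text
time: 23.15
tool_pos: [0.4446, 0.3115, 0.0364]
tcp_rot: [-1.874, -1.981, -0.524]
wrist_force: [-0.9, 0.3, 0.2]
width: 0.38
```

Call:
{"fn": "play_rows", "kwargs": {"motion": [[0, 0, -0.01, 0, 32], [0, 0, -0.025, 0, 32], [0, 0, -0.04, 0, 32], [0, 0, -0.05, 0, 32], [0, 0, -0.05, 0, 0]]}}

```text
time: 23.78
tool_pos: [0.4457, 0.2228, 0.1896]
tcp_rot: [-1.874, -1.982, -0.524]
wrist_force: [1.1, -0.3, -0.6]
width: 0.175
```

Call:
{"fn": "play_rows", "kwargs": {"motion": [[-0.03, 0, -0.02, 0, 0], [0, 0, 0, 0, 0], [0, 0, 0, 0, 0]]}}

```text
time: 24.15
tool_pos: [0.4475, 0.188, 0.1902]
tcp_rot: [-1.875, -1.98, -0.524]
wrist_force: [0.0, 0.4, -0.0]
width: -0.0
```

Run:
```python
from h import *
s,R=st()
np.save('c9.npy',K('wrist')[2]); im=snap('wrist','w9.png'); snap('top','t9.png')
c=(*K('wrist')[:2],np.load('c9.npy'))
print(proj('wrist',[[.444,.306,.017],[.444,.306,.053],[.444,.2690,.066],[.444,.2785,.066]],c))
u,v=proj('wrist',[[.444,.306,.053]],c)[0];u=int(u);v=int(v)
cr=im[max(0,v-60):v+60,u-90:u+90]
cv2.imwrite('pics/c9.png',cv2.resize(cr,None,fx=4,fy=4,interpolation=cv2.INTER_CUBIC)); print(u-90,max(0,v-60))
```

```text
t 24.15 q [-0.025  -0.0929  2.1595  0.5763  1.1665 -0.3363] p [0.4475 0.188  0.1902] F [ 0.0269  0.3692 -0.0476] w -0.0001284638110509136
x [-0.0523  0.8638  0.501 ] y [0.9986 0.0494 0.0192] z [-0.0082  0.5013 -0.8652]
[[316.6361 162.6592]
 [317.194  149.3581]
 [315.4941 179.5823]
 [316.0024 170.1714]]
227 89
```

View pics/c9.png

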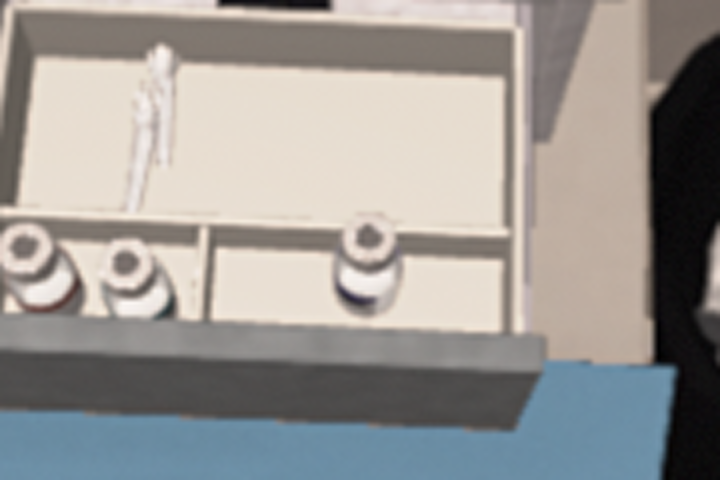

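The vial stands upright in the empty bay, at crop (368,260), right of the divider and clear of all walls. The fit with the predicted pixels is within 3 px. Next I'll go down in front of the panel's middle and push it home gently.

Call:
{"fn": "play_rows", "kwargs": {"motion": [[-0.0079, -0.0088, 0.0379, 0, 0], [-0.0079, -0.0088, 0.0379, 0, 0], [-0.0079, -0.0088, 0.0379, 0, 0], [-0.0079, -0.0088, 0.0379, 0, 0], [0, 0, 0, 0, 0]]}}

```text
time: 24.88
tool_pos: [0.4083, 0.2357, 0.0393]
tcp_rot: [-1.87, -1.978, -0.513]
wrist_force: [-0.2, -0.7, 0.7]
width: -0.001
```

Run:
```python
from h import *
s,R=st()
d=np.array([.413,.250,.0428])-s['tool_pos'];print('go tool',R.T@d, 'per mm y',R.T@np.array([-.03,1,0]))
```

```text
t 24.875 q [ 0.0882  0.0793  2.3298  0.7299  0.8479 -0.494 ] p [0.4083 0.2357 0.0393] F [-0.2159 -0.7313  0.7258] w -0.0009208628537822096
x [-0.0514  0.8641  0.5007] y [0.9985 0.0532 0.0108] z [-0.0173  0.5005 -0.8656]
go tool [0.0139 0.0055 0.0041] per mm y [0.8657 0.0232 0.501 ]
```

Call:
{"fn": "play_rows", "kwargs": {"motion": [[0.005, 0.002, 0.0015, 0, 0], [0.005, 0.002, 0.0014, 0, 0], [0.0035, 0.001, 0.0012, 0, 0], [0, 0, 0, 0, 0]]}}

```text
time: 25.38
tool_pos: [0.4183, 0.2491, 0.0468]
tcp_rot: [-1.874, -1.982, -0.526]
wrist_force: [-0.3, -0.2, -0.5]
width: 0.004
```

Call:
{"fn": "play_rows", "kwargs": {"motion": [[0.0017, 0, 0.001, 0, 0], [0.0017, 0, 0.001, 0, 0], [0.0017, 0, 0.001, 0, 0], [0.0017, 0, 0.001, 0, 0], [0.0017, 0, 0.001, 0, 0]]}}

```text
time: 26.0
tool_pos: [0.4168, 0.2588, 0.0457]
tcp_rot: [-1.874, -1.981, -0.524]
wrist_force: [-0.7, 0.7, 0.4]
width: 0.0
```

Call:
{"fn": "play_rows", "kwargs": {"motion": [[0.0017, 0, 0.001, 0, 0], [0.0022, 0, 0.0013, 0, 0], [0.0026, 0, 0.0015, 0, 0], [0.003, 0, 0.0017, 0, 0], [0.003, 0, 0.0017, 0, 0]]}}

```text
time: 26.62
tool_pos: [0.4166, 0.2726, 0.0457]
tcp_rot: [-1.875, -1.982, -0.524]
wrist_force: [0.0, -6.1, 1.2]
width: 0.003
```

Call:
{"fn": "play_rows", "kwargs": {"motion": [[0.0028, 0, 0.0022, 0, 0], [0.0028, 0, 0.0022, 0, 0], [0.0028, 0, 0.0022, 0, 0], [0.0028, 0, 0.0022, 0, 0], [0.0028, 0, 0.0022, 0, 0]]}}

```text
time: 27.25
tool_pos: [0.4166, 0.2905, 0.044]
tcp_rot: [-1.875, -1.982, -0.527]
wrist_force: [1.7, -5.8, 4.5]
width: -0.001
```

Call:
{"fn": "play_rows", "kwargs": {"motion": [[0.003, 0, 0.0018, 0, 0], [0.003, 0, 0.0018, 0, 0], [0.003, 0, 0.0018, 0, 0], [0.003, 0, 0.0018, 0, 0], [0.003, 0, 0.0018, 0, 0]]}}

```text
time: 27.88
tool_pos: [0.4164, 0.308, 0.0439]
tcp_rot: [-1.876, -1.982, -0.528]
wrist_force: [1.2, -6.3, 4.3]
width: -0.003
```

Call:
{"fn": "play_rows", "kwargs": {"motion": [[0.003, 0, 0.0018, 0, 0], [0.003, 0, 0.0018, 0, 0], [0.003, 0, 0.0018, 0, 0], [0.003, 0, 0.0018, 0, 0], [0.003, 0, 0.0018, 0, 0]]}}

```text
time: 28.5
tool_pos: [0.4161, 0.3253, 0.0439]
tcp_rot: [-1.877, -1.983, -0.529]
wrist_force: [1.7, -8.8, 6.5]
width: -0.003
```

Call:
{"fn": "play_rows", "kwargs": {"motion": [[0.003, 0, 0.0018, 0, 0], [0.003, 0, 0.0018, 0, 0], [0.003, 0, 0.0018, 0, 0], [0.003, 0, 0.0018, 0, 0], [0.003, 0, 0.0018, 0, 0]]}}

```text
time: 29.12
tool_pos: [0.4159, 0.3422, 0.0438]
tcp_rot: [-1.877, -1.984, -0.53]
wrist_force: [2.6, -14.2, 9.7]
width: 0.002
```

Force is rising to 14 N, more than when pressing earlier. I'll pause briefly to see the static value.

Call:
{"fn": "play_rows", "kwargs": {"motion": [[0, 0, 0, 0, 0], [0, 0, 0, 0, 0]]}}

```text
time: 29.38
tool_pos: [0.4157, 0.3429, 0.0437]
tcp_rot: [-1.877, -1.983, -0.53]
wrist_force: [3.9, -6.8, 4.6]
width: 0.004
```

Run:
```python
from h import *
s,R=st()
im=snap('wrist','w10.png'); c=K('wrist')
print(K('wrist')[2][:3,3])
g=cv2.cvtColor(im,cv2.COLOR_BGR2GRAY)
```

```text
t 29.375 q [ 0.3293  0.1246  2.2669  0.7875  0.7345 -0.3195] p [0.4157 0.3429 0.0437] F [ 3.9048 -6.7967  4.5648] w 0.0037258260287639905
x [-0.054   0.8641  0.5005] y [0.9985 0.0479 0.0251] z [-0.0023  0.5011 -0.8654]
[0.4127 0.3283 0.199 ]
```

Static force is 6.8 N, so the rise was only speed-dependent. I'll go on more slowly.

Call:
{"fn": "play_rows", "kwargs": {"motion": [[0.0016, 0, 0.0009, 0, 0], [0.0016, 0, 0.0009, 0, 0], [0.0016, 0, 0.0009, 0, 0], [0.0016, 0, 0.0009, 0, 0], [0.0016, 0, 0.0009, 0, 0]]}}

```text
time: 30.05
tool_pos: [0.4156, 0.3512, 0.0437]
tcp_rot: [-1.878, -1.984, -0.53]
wrist_force: [3.1, -13.9, 8.0]
width: -0.002
```

Call:
{"fn": "play_rows", "kwargs": {"motion": [[0.0016, 0, 0.0009, 0, 0], [0.0016, 0, 0.0009, 0, 0], [0.0016, 0, 0.0009, 0, 0], [0.0013, 0, 0.0008, 0, 0], [0, 0, 0, 0, 0]]}}

```text
time: 30.68
tool_pos: [0.4147, 0.359, 0.0436]
tcp_rot: [-1.877, -1.982, -0.53]
wrist_force: [3.7, -6.1, 2.1]
width: 0.001
```

Call:
{"fn": "play_rows", "kwargs": {"motion": [[0.0009, 0, 0.0005, 0, 0], [0, 0, 0, 0, 0]]}}

```text
time: 30.92
tool_pos: [0.4146, 0.36, 0.0436]
tcp_rot: [-1.877, -1.982, -0.53]
wrist_force: [3.3, -6.5, 3.4]
width: -0.004
```

Call:
{"fn": "play_rows", "kwargs": {"motion": [[0.0011, 0, 0.0006, 0, 0], [0, 0, 0, 0, 0]]}}

```text
time: 31.18
tool_pos: [0.4146, 0.3612, 0.0435]
tcp_rot: [-1.877, -1.983, -0.53]
wrist_force: [3.7, -6.7, 3.6]
width: -0.001
```

Call:
{"fn": "play_rows", "kwargs": {"motion": [[0.001, 0, 0.0006, 0, 0], [0, 0, 0, 0, 0]]}}

```text
time: 31.42
tool_pos: [0.4146, 0.3623, 0.0435]
tcp_rot: [-1.878, -1.983, -0.53]
wrist_force: [3.7, -6.0, 3.8]
width: 0.002
```

Call:
{"fn": "play_rows", "kwargs": {"motion": [[-0.0017, 0, -0.001, 0, 0], [-0.0022, 0, -0.0013, 0, 0], [-0.0026, 0, -0.0015, 0, 0], [-0.0026, 0, -0.0015, 0, 0], [0, 0, 0, 0, 0]]}}

```text
time: 32.05
tool_pos: [0.4117, 0.3522, 0.0425]
tcp_rot: [-1.874, -1.98, -0.523]
wrist_force: [-0.1, 0.7, -0.7]
width: 0.0
```

Call:
{"fn": "play_rows", "kwargs": {"motion": [[-0.0026, 0, -0.0015, 0, 0], [-0.01, 0, -0.006, 0, 0], [-0.02, 0, -0.0115, 0, 0], [0, 0, 0, 0, 0]]}}

```text
time: 32.55
tool_pos: [0.414, 0.3133, 0.0425]
tcp_rot: [-1.876, -1.979, -0.524]
wrist_force: [0.4, -0.6, 0.9]
width: -0.009
```

Run:
```python
from h import *
s,R=st()
b=snap('side','s11.png');a=cv2.imread('pics/side0.png')
print(np.abs(b.astype(int)-a)[150:215,265:330].mean(-1).astype(int)[::8,::6])
```

```text
t 32.55 q [ 0.2655  0.1094  2.2875  0.7751  0.7664 -0.3658] p [0.414  0.3133 0.0425] F [ 0.4122 -0.6171  0.9133] w -0.008652389208272075
x [-0.0515  0.8642  0.5005] y [0.9986 0.0485 0.0191] z [-0.0077  0.5009 -0.8655]
[[  1   0   1   1  29  37  12  39   1   1   1]
 [  1   2   3   2  19  47  53  74   1   0   1]
 [  0   1   0   0  48  15  76  92   4   0   2]
 [  1   1   0   0 125 126 126 127   1   1   0]
 [  0   0   0 120 113 126 123 121  94  13   0]
 [  0   1   1   1  31  31  34  24   1   0   1]
 [  0   0   1   3   1  14   6   1   1   0   1]
 [  0   1   0   0   1   0   1   0   0   1   1]
 [  1   1   0   0   1   0   1   0   2   0   1]]
```

No contact force, and the panel pixels match the initial shut picture. I'll retreat clear and check again.

Call:
{"fn": "play_rows", "kwargs": {"motion": [[-0.035, 0, -0.02, 0, 0], [-0.035, 0, -0.02, 0, 0], [-0.03, 0, -0.05, 0, 0], [-0.03, 0, -0.05, 0, 0], [-0.03, 0, -0.05, 0, 0]]}}

```text
time: 33.22
tool_pos: [0.4241, 0.0798, 0.1282]
tcp_rot: [-1.874, -1.982, -0.524]
wrist_force: [1.1, -0.0, 0.4]
width: 0.001
```

Call:
{"fn": "play_rows", "kwargs": {"motion": [[0, 0, 0, 0, 0], [0, 0, 0, 0, 0], [0, 0, 0, 0, 0], [0, 0, 0, 0, 0], [0, 0, 0, 0, 0]]}}

```text
time: 33.85
tool_pos: [0.4235, 0.082, 0.1266]
tcp_rot: [-1.872, -1.981, -0.523]
wrist_force: [0.5, -0.7, 0.2]
width: 0.002
```

Run:
```python
from h import *
s,R=st()
b=snap('side','s12.png');a=cv2.imread('pics/side0.png')
D=np.abs(b.astype(int)-a).mean(-1).astype(int)
print('panel region',D[180:203,272:322].mean(axis=0).astype(int), 'amp/cup',D[235:280,305:333].max(),'vial spot',D[288:305,332:343].max())
t=snap('top','t12.png');t0=cv2.imread('pics/top0.png');E=np.abs(t.astype(int)-t0).mean(-1)
print('top organiser front',E[175:235,238:262].mean(),'top cup/amp',E[188:210,356:406].max(),'vial',E[188:200,426:440].max())
c=K('wrist');im=snap('wrist','w12.png');g=cv2.cvtColor(im,cv2.COLOR_BGR2GRAY)
P=[[.40,.3635,.012],[.40,.3635,.066],[.40,.2685,.012]];uv=proj('wrist',P,c);print(uv)
u=int(uv[0,0]);v=int(uv[0,1]);print([(r,int(g[r,u])) for r in range(max(0,v-30),v+10,2)])
```

```text
t 33.85 q [-0.2701 -0.0381  2.2419  0.5509  1.1635 -0.6078] p [0.4235 0.082  0.1266] F [ 0.5012 -0.6661  0.2267] w 0.0021190368044706324
x [-0.0541  0.8636  0.5012] y [0.9985 0.0518 0.0185] z [-0.01    0.5014 -0.8651]
panel region [ 0  0  0  0  0  0  0  0  0  0  0  2 11 20 24 26 29 29 28 29 31 32 32 32
 32 33 33 33 38 42 44 42 38 38 38 37 39 42 41 36 33 31 30 30 32 31 28 26
 23 21] amp/cup 3 vial spot 43
top organiser front 1.6363425925925923 top cup/amp 102.66666666666667 vial 45.666666666666664
[[306.8713   2.2356]
 [306.064  -47.9476]
 [301.1457  76.2952]]
[(0, 75), (2, 102), (4, 142), (6, 115), (8, 124), (10, 180)]
```

```bash
python3 -c "
from workcell import finish_job
print(finish_job())"
```

```text
the job is handed in; nothing more can be done
None
```

The vial is back in the drawer and the drawer is shut, but the run may count as failed because the 120 N wrist-force limit was passed once. At about t = 6.6 s a finger corner pressed on the desk and the wrist read about 146 N (139 N vertical, 44 N sideways). I lifted off at once and saw nothing displaced.

**How it was done:** The moves offer no command to lean the tool, so I built a 30° lean by pushing the arm against its inner reach limit. I then pressed the drawer front about 6–7 mm and let go, and it sprang out. I gripped the vial (regripping once for a firmer hold), stood it in the empty front compartment, and pushed the drawer home slowly with at most 14 N along the push. I eased off gently so that it latched.

**Last checks:**
- **Vial in the open drawer:** a picture showed it released and upright in the front compartment, within about 3 px of where it should be.
- **Drawer shut:** it did not follow the fingers out. The visible part of the panel matched the starting side picture exactly, and its lower edge in the wrist picture was where a shut drawer puts it.
- **Ampoule and cup:** unchanged in the side view. The top view could not confirm this because the picture differed at the cup and ampoule, probably from the arm blocking the view.
- **Vial after closing:** not checked, because it cannot be seen with the drawer shut. That it still stands rests on the slow push.

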